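Slide a ball bearing into a pallet-truck wheel

TASK

Two pallet-truck wheels lie flat on the bench; one already has its ball bearing, the other's bearing still lies loose on its upper face. With the fingertips push that bearing across the face until it drops into the bearing seat in the middle of its wheel, then press down on it firmly to make sure it is fully home, flush and level, and take the hand away. Never take the bearing between the fingers or lift it, and leave both wheels and the other things on the bench where they lie.

Things in the scene. Friction and masses are not known exactly. Their poses are not given: they have to be found in the camera images.
- bearing: the loose sealed ball bearing: a steel disc 47 mm in diameter and 14 mm thick with black seals and a 17 mm bore, about 115 g, lying flat on the upper face of its wheel, 40 to 58 mm off the wheel's centre in any direction. Origin at the centre of its underside, z up through the bore. It slides with a push of about 1 N
- wheel: the wheel to be completed: 200 mm in diameter, 50 mm high, lying flat and loose on the bench (2.3 kg, heavy enough to stay put), grey iron core with a black rubber tyre. Origin at the centre of its underside, z up. Upper face flat and level all over, 50 mm above the bench. In its middle is the empty bearing seat (see seat)
- seat (a point): centre of the mouth of that wheel's empty round bearing seat, level with its upper face. The seat is 50 mm in diameter with a 1.5 mm chamfer at the mouth, 14 mm deep to a flat shoulder 36 mm above the bench; a 19 mm axle hole goes on through the wheel. The bearing has 1.5 mm to spare; nearing the middle it first leans in, leading edge down: push its raised rear edge on until it drops flat, flush with the face
- wheel_done: the finished wheel, the same as the other but with its bearing already in its seat, flush. Origin at the centre of its underside
- reel: small reel of copper wire with black flanges, 60 mm across, 55 mm high, standing on a flange; to be left alone. Origin at the middle of its underside
- axle: wheel axle bolt, standing on its 30 mm hexagon head, 16 mm shank, 92 mm high; to be left alone. Origin at the middle of its underside
- nut: castle nut, 32 mm over corners, 19 mm high; to be left alone. Origin at the middle of its underside
- grease: round tin of grease, 72 mm across, 60 mm high; to be left alone. Origin at the middle of its underside
- carton: closed little cardboard carton, 52 x 52 x 18 mm; to be left alone. Origin at the middle of its underside
- hammer: hammer with a wooden handle, 280 mm long, lying along its own x axis; to be left alone. Origin at the middle of its length, on the bench
- spanner: open/ring spanner, 210 mm long, lying along its own x axis; to be left alone. Origin at the middle of its length, on the bench
There are look-alikes about, which are no part of the job. Leave any red or turquoise look-alike of the bearing alone.

How it is judged:
By the outcome, as a careful person would: the job done as asked, in the order asked, and still so for the second after the job is handed in, with the robot touching nothing.
It also fails if it takes over 42 s, if anything falls off the work surface, if the arm or the gripper's body presses on something with over 40 N, if the wrist force passes 120 N, or if a joint passes its speed limit or range.

ROBOT

A 6-joint arm with a two-finger parallel gripper is mounted at the origin on the work surface. World frame = base frame: x ahead of the robot, y to its left, z up, the work surface at z = 0. Lengths are in m, angles in rad, forces in N, time in s.
With the tool pointing down it reaches from about 0.25 to 0.725 m from the base axis. Payload 9.7 kg.
Tool frame: the origin (TCP) lies at the centre of the arm's flange, where the gripper is bolted on; the fingertips stand 173 mm ahead of it and the grasp point (between the pads) lies 155 mm ahead of it; z points along the fingers, y is the direction in which the jaws open and shut (so a half turn about z gives the same grasp; the last joint's range is limited). The gripper opens to 85 mm and grips with 20 to 120 N. Pads are 22 mm wide; open, the fingers measure 114 mm over their backs; the gripper's body (76 mm by 85 mm) begins 54 mm behind the grasp point. The pads swing forward as they close: fully open they stand 13 mm farther back than shut.
Start: joints at [-1.169, 0.087, 0.176, 1.66, 0, 1.571], TCP at [0.215, -0.506, 0.405] pointing down, gripper open.
Joint ranges: [-3.13, 3.13], [-0.85, 1.81], [-1.15, 1.24], [-2.2, 2.28], [-1.44, 1.52], [-3.14, 3.14]. Speed limits (rad/s): [2.22, 2.22, 2.57, 3.14, 3.14, 3.14].

INTERFACE

Orientations are given as a unit quaternion [w, x, y, z].
In Python, from bench import manip gives the robot as it stands. The module is installed in compiled form; this text tells all that it offers.
- The arm moves only by the tool play_rows, never from a script. Its argument "increments" is a list of rows, each an object with "offset": the shift along the tool's x, y, z in cm, a list of three; "turn": the turn, a rotation vector about the tool's x, y, z in rad, a list of three; "jaw": the opening, from 0 (shut) to 1 (fully open). In form: [{"offset": [dx, dy, dz], "turn": [wx, wy, wz], "jaw": jaw}, ...]. A call has 1 to 10 rows; each row shifts and turns the pose as measured when the row begins, along the tool's axes as they then stand; what a row does not reach is not made up. A row lasts 1/12 s, in which the tool goes at most 41.7 mm and 7.16 degrees, less where a joint would pass 70% of its speed; a pose out of reach is approached as far as the arm can. A call is refused whole if a number of a shift passes 4.17 or a number of a turn 0.125, either way. A call with a gripper value outside its range is refused whole. The fingers move at their own pace and stop on an object; the grip force is fixed at half the most. Time passes only in rows, so rows that do not move let the fingers close. It gives the time, the measured TCP pose, the force and the opening at its end, in the units of the state.
- manip.observe(): the state, without advancing time (a new reading comes with each control period).
- manip.read_camera(name): name is "scene" or "side" or "wrist"; returns a dict with "frame" (420x560x3 uint8, red, green, blue), "K" (3x3 intrinsics, pixels), "D" ([k1, k2, p1, p2, k3] as OpenCV has them; the pictures are not rectified), "R" (3x3) and "t" (3): a world point X has camera coordinates R X + t; the wrist camera has in their place "hand_eye" (4x4, takes a point from camera to tool coordinates, whose origin is the TCP and whose axes are the flange's). Camera axes: x right, y down, z forward; pixel columns grow to the right and rows downward; lengths in m; the calibration is good to about 2 mm. A picture is of the moment at which its call begins: read the wrist's pose just before it. There is no depth.
- manip.job_done(): hands the job in, once; it reports no verdict.
The state is a dict: "clock": time; "q": joint angles; "joint_vel": joint speeds; "joint_torque": joint torques, N m; "eef_pos": TCP position; "eef_rot": TCP orientation; "contact_force": force on the tool from outside, world axes, zero at the start; "wrist_torque": the same for the moment, N m; "grip_width": finger opening in m.
Only numpy, scipy, OpenCV 4.12 (cv2) and the standard library are available. Lean on these libraries where they do the work, as an engineer would, in place of code of your own. Each camera call takes 0.05 s, during which the arm holds its last target.

## Working session

There is one attempt and no reset: what is moved stays moved. The work goes in short steps, Python scripts to look and compute and a tool call to move; the robot and the scene stay as the last step left them, time stands still between calls to the robot, and variables do not carry over. Pictures are saved under pics/ and viewed, and the job is handed in when it is done.

Besides the shell and the picture viewer there is one more tool, called as name(argument=value, ...) on one line, values as JSON. play_rows: Moves the arm, as the interface text tells. Its arguments: {"type":"object","properties":{"increments":{"type":"array","items":{"type":"object","properties":{"offset":{"type":"array","items":{"type":"number"}},"turn":{"type":"array","items":{"type":"number"}},"jaw":{"type":"number"}}}}},"required":["increments"]}

```bash
mkdir -p pics; cat > h.py <<'E'
import numpy as np, cv2, json
from bench import manip
def snap(n,tag):
    c=manip.read_camera(n); cv2.imwrite(f'pics/{tag}.png',c['frame'][:,:,::-1]); 
    np.savez(f'pics/{tag}.npz',**{k:np.array(v) for k,v in c.items()}); return c
def ray(c,uv):
    p=cv2.undistortPoints(np.array([[uv]],float),np.array(c['K']),np.array(c['D']))[0,0]
    return np.array([p[0],p[1],1.])
def toplane(c,uv,z,Rw=None,tw=None):
    d=ray(c,uv)
    if 'R' in c: R=np.array(c['R']);t=np.array(c['t']); o=-R.T@t; v=R.T@d
    else: H=np.array(c['hand_eye']); o=tw+Rw@H[:3,3]; v=Rw@H[:3,:3]@d
    return o+v*(z-o[2])/v[2]
def rot(q):
    from scipy.spatial.transform import Rotation as S
    return S.from_quat([q[1],q[2],q[3],q[0]]).as_matrix()
E
python3 - <<'E'
from h import *
s=manip.observe(); print(s)
for n in ['scene','side','wrist']: c=snap(n,n+'0'); print({k:np.round(v,3).tolist() for k,v in c.items() if k!='frame'})
E
```

```text
{'clock': 0.0, 'q': array([-1.16898063e+00,  8.74685936e-02,  1.75093671e-01,  1.65981675e+00,
       -2.82577929e-06,  1.57081884e+00]), 'joint_vel': array([ 2.34827329e-03,  8.49452901e-04, -1.05968976e-05,  2.77005605e-03,
       -8.77177265e-04,  1.93585593e-05]), 'joint_torque': array([ 3.13927245e-03, -5.20397866e+01,  4.64798677e+01,  1.65763136e-02,
        2.21001892e-05,  9.63700479e-07]), 'eef_pos': array([ 0.21509611, -0.50618658,  0.40395747]), 'eef_rot': array([-6.83353756e-04,  9.79887820e-01,  1.99547924e-01, -1.40618562e-04]), 'contact_force': array([-0.31053858, -0.19074329,  0.17176395]), 'wrist_torque': array([-0.0582521 ,  0.00639099, -0.0081285 ]), 'grip_width': 0.08556000970277079}
{'K': [[527.921, 0.0, 277.803], [0.0, 527.921, 212.334], [0.0, 0.0, 1.0]], 'D': [-0.079, 0.0, 0.0, 0.0, 0.0], 'R': [[-0.467, 0.884, 0.021], [0.586, 0.328, -0.741], [-0.662, -0.334, -0.671]], 't': [0.224, -0.267, 1.807]}
{'K': [[487.947, 0.0, 279.0], [0.0, 487.947, 206.931], [0.0, 0.0, 1.0]], 'D': [0.003, 0.0, 0.0, 0.0, 0.0], 'R': [[0.989, -0.149, -0.005], [-0.092, -0.587, -0.805], [0.117, 0.796, -0.594]], 't': [-0.493, 0.121, 1.418]}
{'K': [[299.914, 0.0, 277.016], [0.0, 299.914, 213.006], [0.0, 0.0, 1.0]], 'D': [-0.022, 0.0, 0.0, 0.0, 0.0], 'hand_eye': [[-0.001, -0.96, -0.279, 0.071], [1.0, -0.0, -0.001, -0.001], [0.001, -0.279, 0.96, 0.032], [0.0, 0.0, 0.0, 1.0]]}
```

View pics/scene0.png

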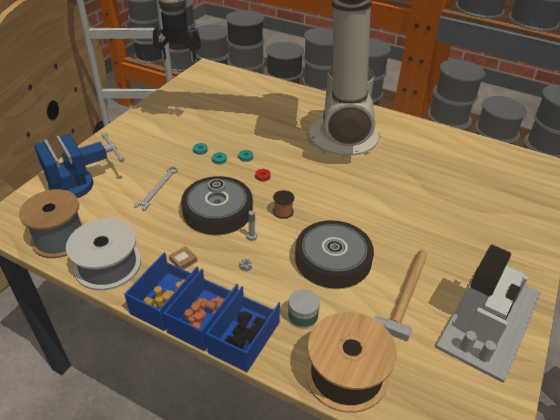

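View pics/side0.png

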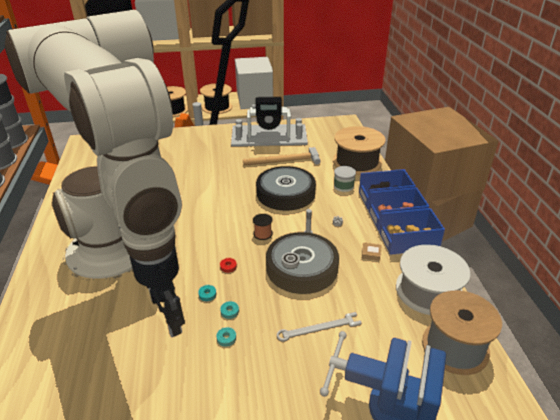

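View pics/wrist0.png

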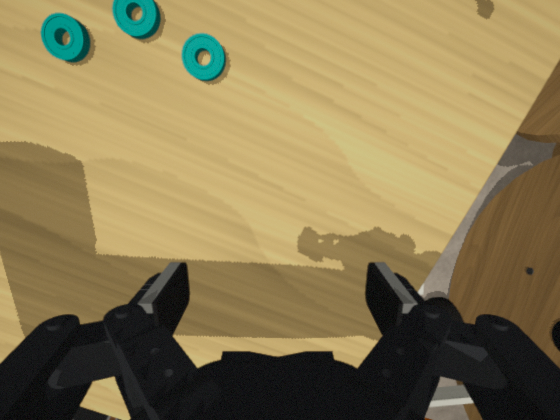

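The wheel to be completed is at scene (217,203) / side (302,262), with its loose bearing at scene (216,184) / side (291,258). The finished wheel is at scene (334,252) / side (286,187). The red and turquoise rings lie on the bench, so they are the look-alikes. I'll confirm this in an enlarged crop.

```bash
python3 - <<'E'
from h import *
a=cv2.imread('pics/scene0.png')[165:240,170:265]; b=cv2.imread('pics/side0.png')[220:300,255:350]
a=cv2.resize(a,None,fx=4,fy=4,interpolation=2); b=cv2.resize(b,None,fx=4,fy=4,interpolation=2)
h=max(a.shape[0],b.shape[0]); o=np.zeros((h,a.shape[1]+b.shape[1],3),np.uint8)
o[:a.shape[0],:a.shape[1]]=a;o[:b.shape[0],a.shape[1]:]=b
cv2.imwrite('pics/crop0.png',o)
E
```

```text
(no output)
```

View pics/crop0.png

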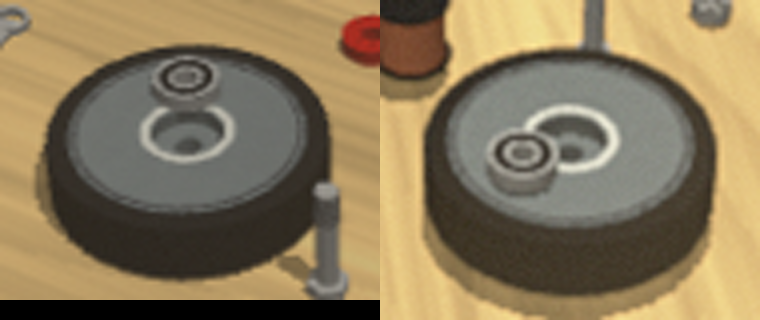

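The crop confirms it: the left wheel has the open seat, crop (188,133), and the steel bearing with the black seal on its face, crop (186,77).

```bash
python3 - <<'E'
from h import *
L=lambda t:dict(np.load(f'pics/{t}.npz'))
a=L('scene0');b=L('side0')
for n,u,z in [('seat',(217,198.2),.05),('brg',(216.5,184.2),.064)]: print(n,toplane(a,u,z))
for n,u,z in [('seat',(303.2,254.5),.05),('brg',(290.2,258.2),.064)]: print(n,toplane(b,u,z))
for n,u in [('axle top',(251.5,211)),('reel top',(284,197)),('done',(334,247))]: print(n,toplane(a,u,{'a':.092,'r':.055,'d':.05}[n[0]]))
s=manip.observe(); R=rot(s['eef_rot']); print(R.round(3))
E
```

```text
seat [ 0.54044782 -0.16052151  0.05      ]
brg [ 0.50326119 -0.18520582  0.064     ]
seat [ 0.53992771 -0.16701802  0.05      ]
brg [ 0.50008345 -0.19122268  0.064     ]
axle top [ 0.5797906 -0.0263807  0.092    ]
reel top [0.44983594 0.00261442 0.055     ]
done [0.55583586 0.20056876 0.05      ]
[[ 0.92   0.391 -0.   ]
 [ 0.391 -0.92   0.001]
 [-0.    -0.001 -1.   ]]
```

play_rows(increments=[{"offset":[1.5,-0.8,0.4],"turn":[0,0,-0.015],"jaw":0},{"offset":[2.5,-1.2,0.5],"turn":[0,0,-0.015],"jaw":0},{"offset":[2.9,-1.5,0.5],"turn":[0,0,-0.015],"jaw":0},{"offset":[2.9,-1.5,0.5],"turn":[0,0,-0.015],"jaw":0},{"offset":[2.9,-1.5,0.5],"turn":[0,0,-0.015],"jaw":0},{"offset":[2.9,-1.5,0.5],"turn":[0,0,-0.015],"jaw":0},{"offset":[2.9,-1.5,0.5],"turn":[0,0,-0.015],"jaw":0},{"offset":[2.9,-1.5,0.5],"turn":[0,0,-0.015],"jaw":0},{"offset":[2.5,-1.5,0.5],"turn":[0,0,-0.015],"jaw":0},{"offset":[1.5,-0.8,0.4],"turn":[0,0,-0.015],"jaw":0}])

```text
clock: 0.98
eef_pos: [0.3849, -0.2657, 0.3509]
eef_rot: [-0.002, 0.962, 0.272, -0.001]
contact_force: [-0.1, -0.6, 0.1]
grip_width: -0.0001
```

play_rows(increments=[{"offset":[0,0,0],"turn":[0,0,0],"jaw":0}])

```text
clock: 1.07
eef_pos: [0.3859, -0.2634, 0.3499]
eef_rot: [-0.003, 0.962, 0.273, -0.001]
contact_force: [-0.3, -0.2, 0.1]
grip_width: -0.0001
```

```bash
python3 - <<'E'
from h import *
s=manip.observe(); np.savez('pics/s1.npz',p=s['eef_pos'],q=s['eef_rot']); c=snap('wrist','wrist1'); print(s['clock'],s['eef_pos'],rot(s['eef_rot']).round(3),s['grip_width'],s['contact_force'])
E
```

```text
1.0667 [ 0.38592258 -0.2633695   0.34991191] [[ 0.85   0.526 -0.004]
 [ 0.526 -0.85   0.005]
 [-0.001 -0.006 -1.   ]] -6.808944051492599e-05 [-0.27795379 -0.23845064  0.10462583]
```

View pics/wrist1.png

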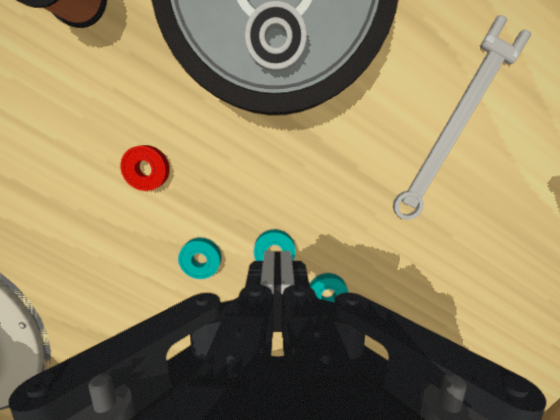

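The wrist view shows the bearing straight ahead at (276,35) and the shut fingertips at about (278,255). The seat is partly out of view, so I'll move closer.

```bash
python3 - <<'E'
from h import *
c=dict(np.load('pics/wrist1.npz')); s=np.load('pics/s1.npz'); print(toplane(c,(276,35),.064,rot(s['q']),s['p']))
E
```

```text
[ 0.50105884 -0.18815876  0.064     ]
```

play_rows(increments=[{"offset":[2.0,0,0],"turn":[0,0,0],"jaw":0},{"offset":[2.5,0,0],"turn":[0,0,0],"jaw":0},{"offset":[2.5,0,0],"turn":[0,0,0],"jaw":0},{"offset":[1.0,0,0],"turn":[0,0,0],"jaw":0},{"offset":[0,0,0],"turn":[0,0,0],"jaw":0},{"offset":[0,0,0],"turn":[0,0,0],"jaw":0}])

```text
clock: 1.62
eef_pos: [0.454, -0.2249, 0.3507]
eef_rot: [-0.002, 0.963, 0.27, -0.002]
contact_force: [-0.4, -0.1, 0.6]
grip_width: 0.0001
```

```bash
python3 - <<'E'
from h import *
s=manip.observe(); np.savez('pics/s2.npz',p=s['eef_pos'],q=s['eef_rot']); c=snap('wrist','wrist2'); print(s['clock'],s['eef_pos'],rot(s['eef_rot']).round(3),s['grip_width'],s['contact_force'])
E
```

```text
1.6167 [ 0.45404586 -0.22492692  0.35067721] [[ 0.854  0.521 -0.005]
 [ 0.521 -0.854  0.002]
 [-0.003 -0.004 -1.   ]] 0.00011830304634561686 [-0.35021282 -0.10320425  0.63708123]
```

View pics/wrist2.png

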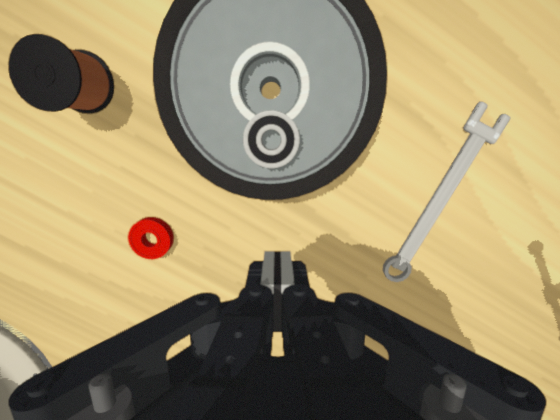

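The whole seat ring is visible around (270,85), the bearing top is at (271,139), and the fingertips end at (278,252). I'll fit both.

```bash
python3 - <<'E'
from h import *
c=dict(np.load('pics/wrist2.npz')); s=np.load('pics/s2.npz'); R=rot(s['q']);p=s['p']
im=cv2.imread('pics/wrist2.png')
x0,y0=200,20
cr=im[y0:190,x0:345]; cv2.imwrite('pics/crop2.png',cv2.resize(cr,None,fx=4,fy=3.5,interpolation=2))
hsv=cv2.cvtColor(cr,cv2.COLOR_BGR2HSV)
w=((hsv[...,2]>205)&(hsv[...,1]<50)).astype(np.uint8)
w[:, :][ (np.indices(w.shape)[0]+y0>105)]=0
pts=np.argwhere(w)[:,::-1]+[x0,y0]
# circle fit in world on z=.05 of ring outer/inner
W=np.array([toplane(c,q,.05,R,p)[:2] for q in pts])
A=np.c_[2*W,np.ones(len(W))]; sol=np.linalg.lstsq(A,(W**2).sum(1),rcond=None)[0]
r=np.hypot(*(W-sol[:2]).T); print('ring',sol[:2],len(W),np.percentile(r,[2,50,98]))
# bearing top: black seal
g=hsv[...,2]
b=(g<60).astype(np.uint8); n,l,st,ce=cv2.connectedComponentsWithStats(b)
for i in range(1,n):
    if st[i,4]>100: print(st[i],ce[i]+[x0,y0])
E
```

```text
ring [ 0.53773701 -0.16368661] 1261 [0.02655551 0.02965602 0.0325388 ]
[ 49  97  44  45 740] [270.75540541 138.68513514]
[   0  129  145   41 1798] [274.09232481 177.28197998]
```

View pics/crop2.png

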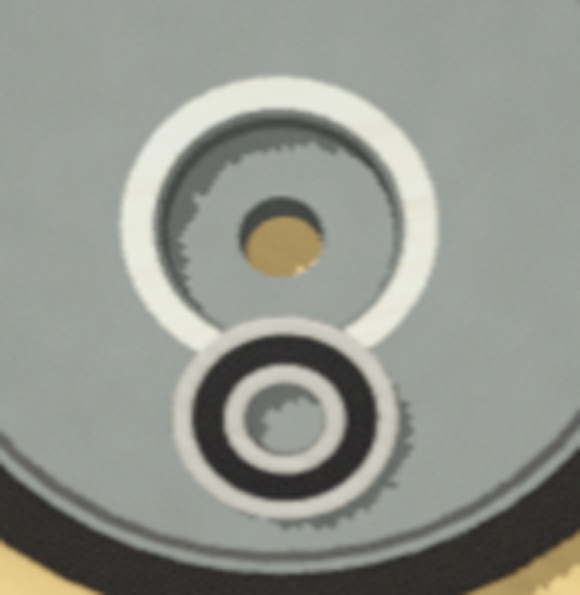

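```bash
python3 - <<'E'
from h import *
c=dict(np.load('pics/wrist2.npz')); s=np.load('pics/s2.npz'); R=rot(s['q']);p=s['p']
b=toplane(c,(270.76,138.69),.064,R,p); st=np.array([.5377,-.1637,.05]); print(b)
tip=p+R@[0,0,.173]; print('tip',tip)
for n,v in (('b',b),('seat',st)): print(n,R.T@(v-tip)*100)
d=(st-b)[:2]; print(np.linalg.norm(d),np.degrees(np.arctan2(d[1],d[0])),np.degrees(np.arctan2(R[1,0],R[0,0])))
E
```

```text
[ 0.50158913 -0.1872549   0.064     ]
tip [ 0.45319203 -0.22455129  0.17767972]
b [ 6.10893176 -0.61352145 11.35201895]
seat [10.42266729 -0.73780593 12.73929073]
0.04311413210561245 33.11616308340225 31.382701016047037
```

play_rows(increments=[{"offset":[0,-0.2,1.0],"turn":[0,0,-0.015],"jaw":0},{"offset":[0,-0.23,2.0],"turn":[0,0,-0.015],"jaw":0},{"offset":[0,0,2.0],"turn":[0,0,0],"jaw":0},{"offset":[0,0,2.0],"turn":[0,0,0],"jaw":0},{"offset":[0,0,2.0],"turn":[0,0,0],"jaw":0},{"offset":[0,0,1.0],"turn":[0,0,0],"jaw":0},{"offset":[0,0,0],"turn":[0,0,0],"jaw":0},{"offset":[0,0,0],"turn":[0,0,0],"jaw":0}])

```text
clock: 2.33
eef_pos: [0.444, -0.2257, 0.2447]
eef_rot: [-0.001, 0.959, 0.284, -0.002]
contact_force: [-0.7, 0.4, 1.3]
grip_width: 0.0001
```

```bash
cat >> h.py <<'E'
SEAT=np.array([.5377,-.1637,.05])
def rep(tag,b=None):
    s=manip.observe(); np.savez(f'pics/s{tag}.npz',p=s['eef_pos'],q=s['eef_rot']); snap('wrist','wrist'+tag)
    R=rot(s['eef_rot']);p=s['eef_pos'];tip=p+R@[0,0,.173]
    print(s['clock'],'tip',tip.round(4),'F',s['contact_force'].round(2),'tilt',R[2,:2].round(4),'yaw',np.degrees(np.arctan2(R[1,0],R[0,0])).round(2))
    print('seat in tool cm',(R.T@(SEAT-tip)*100).round(2)); 
    if b is not None: print('b',(R.T@(np.array(b)-tip)*100).round(2))
E
python3 - <<'E'
from h import *
rep('3',[.5016,-.1873,.05])
E
```

```text
2.3333 tip [ 0.4431 -0.2256  0.0717] F [-0.7   0.41  1.27] tilt [-0.0038 -0.0032] yaw 32.95
seat in tool cm [11.31 -0.05  2.12]
b [ 7.   -0.03  2.14]
```

View pics/wrist3.png

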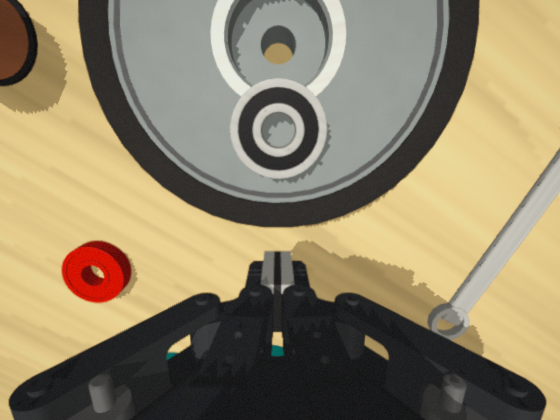

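play_rows(increments=[{"offset":[0.5,0,0.8],"turn":[0,0,0],"jaw":0},{"offset":[0.8,0,0.7],"turn":[0,0,0],"jaw":0},{"offset":[0.6,0,0.2],"turn":[0,0,0],"jaw":0},{"offset":[0,0,0],"turn":[0,0,0],"jaw":0},{"offset":[0,0,0],"turn":[0,0,0],"jaw":0}])

```text
clock: 2.8
eef_pos: [0.4628, -0.2149, 0.2296]
eef_rot: [0.001, 0.959, 0.284, -0.0]
contact_force: [0.8, 0.5, 0.5]
grip_width: 0.0001
```

```bash
python3 - <<'E'
from h import *
rep('4',[.5016,-.1873,.05])
c=dict(np.load('pics/wrist4.npz')); s=np.load('pics/s4.npz'); im=cv2.imread('pics/wrist4.png')
g=im.max(2); n,l,st,ce=cv2.connectedComponentsWithStats((g<60).astype(np.uint8))
R=rot(s['q']);p=s['p']
for i in range(1,n):
    if 300<st[i,4]<9000: w=toplane(c,ce[i],.064,R,p); print(st[i],ce[i],w, R.T@(w-p)*100)
E
```

```text
2.8 tip [ 0.4628 -0.2152  0.0566] F [0.76 0.54 0.55] tilt [-0.0007  0.0016] yaw 32.96
seat in tool cm [ 9.08 -0.25  0.65]
b [ 4.77 -0.23  0.66]
[  0  33  22  84 761] [11.51116951 77.04204993] [ 0.4787849  -0.07142082  0.064     ] [  9.15972457 -11.19253616  16.53463742]
[ 233  138   83   83 2861] [273.75323314 178.29360364] [ 0.5022404  -0.18680766  0.064     ] [ 4.85104521 -0.23453945 16.55526339]
```

View pics/wrist4.png

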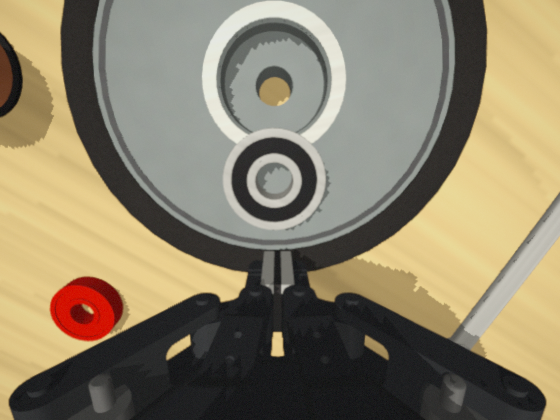

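play_rows(increments=[{"offset":[0.2,-0.2,0.1],"turn":[0,0,0],"jaw":0},{"offset":[0.4,-0.04,0.1],"turn":[0,0,0],"jaw":0},{"offset":[0.4,0,0],"turn":[0,0,0],"jaw":0},{"offset":[0.3,0,0],"turn":[0,0,0],"jaw":0},{"offset":[0.3,0,0],"turn":[0,0,0],"jaw":0},{"offset":[0.3,0,0],"turn":[0,0,0],"jaw":0},{"offset":[0.2,0,0],"turn":[0,0,0],"jaw":0},{"offset":[0,0,0],"turn":[0,0,0],"jaw":0}])

```text
clock: 3.52
eef_pos: [0.4809, -0.2001, 0.2282]
eef_rot: [0.001, 0.959, 0.284, -0.0]
contact_force: [-0.4, 0.3, -0.9]
grip_width: 0.0001
```

```bash
cat >> h.py <<'E'
def brg(tag):
    rep(tag)
    c=dict(np.load(f'pics/wrist{tag}.npz')); s=np.load(f'pics/s{tag}.npz'); im=cv2.imread(f'pics/wrist{tag}.png')
    g=im.max(2); n,l,st,ce=cv2.connectedComponentsWithStats((g<60).astype(np.uint8))
    R=rot(s['q']);p=s['p']
    for i in range(1,n):
        if 800<st[i,4]<9000 and abs(ce[i][0]-278)<60: w=toplane(c,ce[i],.064,R,p); print(st[i],ce[i].round(1),w.round(4), (R.T@(w-p)*100).round(2))
E
python3 -c "
from h import *
brg('5')"
```

```text
3.5167 tip [ 0.481  -0.2005  0.0552] F [-0.38  0.32 -0.87] tilt [-0.0008  0.0025] yaw 32.96
seat in tool cm [ 6.76 -0.    0.51]
[ 238  167   83   79 2694] [279.  205.1] [ 0.5116 -0.1807  0.064 ] [ 3.64  0.   16.42]
```

View pics/wrist5.png

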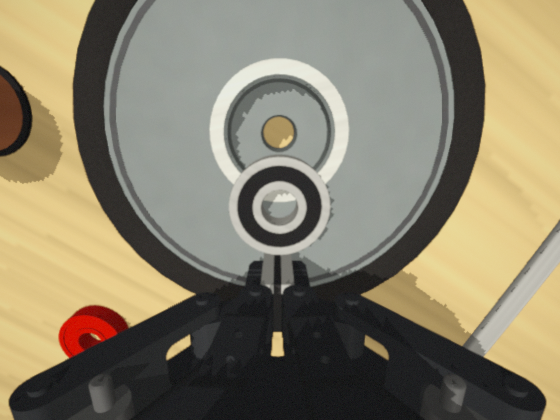

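The bearing is in contact with the fingers and centred sideways, with 31 mm to go. I'll continue slowly.

play_rows(increments=[{"offset":[0.2,0,0],"turn":[0,0,0],"jaw":0},{"offset":[0.3,0,0],"turn":[0,0,0],"jaw":0},{"offset":[0.3,0,0],"turn":[0,0,0],"jaw":0},{"offset":[0.3,0,0],"turn":[0,0,0],"jaw":0},{"offset":[0.3,0,0],"turn":[0,0,0],"jaw":0},{"offset":[0.2,0,0],"turn":[0,0,0],"jaw":0},{"offset":[0,0,0],"turn":[0,0,0],"jaw":0}])

```text
clock: 4.15
eef_pos: [0.4954, -0.1908, 0.2283]
eef_rot: [0.001, 0.959, 0.283, -0.0]
contact_force: [-1.0, -0.5, 0.6]
grip_width: -0.0001
```

```bash
python3 -c "
from h import *
brg('6')"
```

```text
4.15 tip [ 0.4956 -0.1913  0.0553] F [-1.02 -0.5   0.63] tilt [-0.001   0.0028] yaw 32.92
seat in tool cm [ 5.04 -0.03  0.53]
[ 236  167   81   79 2694] [276. 205.] [ 0.5254 -0.1703  0.064 ] [ 3.64 -0.14 16.43]
```

View pics/wrist6.png

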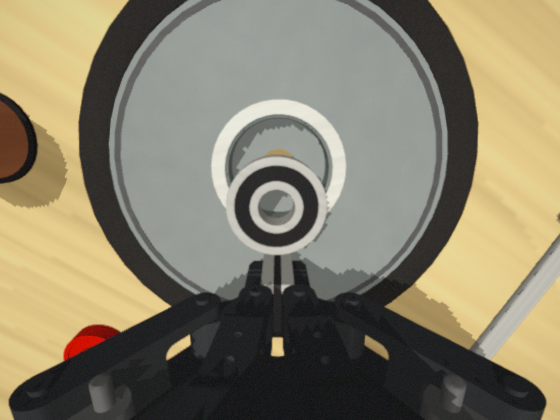

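play_rows(increments=[{"offset":[0.2,0.05,0],"turn":[0,0,0],"jaw":0},{"offset":[0.2,0.05,0],"turn":[0,0,0],"jaw":0},{"offset":[0.2,0.05,0],"turn":[0,0,0],"jaw":0},{"offset":[0.2,0,0],"turn":[0,0,0],"jaw":0},{"offset":[0,0,0],"turn":[0,0,0],"jaw":0}])

```text
clock: 4.62
eef_pos: [0.5036, -0.1875, 0.2284]
eef_rot: [0.001, 0.959, 0.283, 0.0]
contact_force: [0.3, -0.7, 0.1]
grip_width: 0.0
```

```bash
python3 -c "
from h import *
brg('7')"
```

```text
4.6167 tip [ 0.5037 -0.188   0.0554] F [ 0.32 -0.75  0.13] tilt [-0.0007  0.0028] yaw 32.91
seat in tool cm [ 4.17 -0.2   0.54]
[ 234  159   80   77 2563] [273.8 197.4] [ 0.536  -0.1643  0.064 ] [ 4.   -0.23 16.44]
```

View pics/wrist7.png

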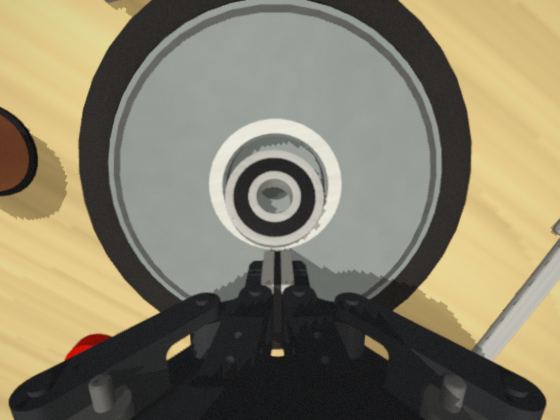

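The bearing now leans in with its leading edge down. Next I push the raised rear edge on.

play_rows(increments=[{"offset":[0.15,-0.05,0],"turn":[0,0,0],"jaw":0},{"offset":[0.15,-0.05,0],"turn":[0,0,0],"jaw":0},{"offset":[0.15,0,0],"turn":[0,0,0],"jaw":0},{"offset":[0,0,0],"turn":[0,0,0],"jaw":0}])

```text
clock: 5.0
eef_pos: [0.507, -0.1839, 0.2283]
eef_rot: [0.001, 0.959, 0.283, -0.0]
contact_force: [0.5, 0.1, -0.3]
grip_width: -0.0002
```

```bash
python3 -c "
from h import *
brg('8')"
```

```text
5.0 tip [ 0.5071 -0.1844  0.0553] F [ 0.45  0.08 -0.33] tilt [-0.0008  0.0025] yaw 32.91
seat in tool cm [ 3.69 -0.07  0.52]
[ 238  162   79   78 2504] [277.1 200.8] [ 0.5389 -0.1628  0.064 ] [ 3.84 -0.08 16.42]
```

View pics/wrist8.png

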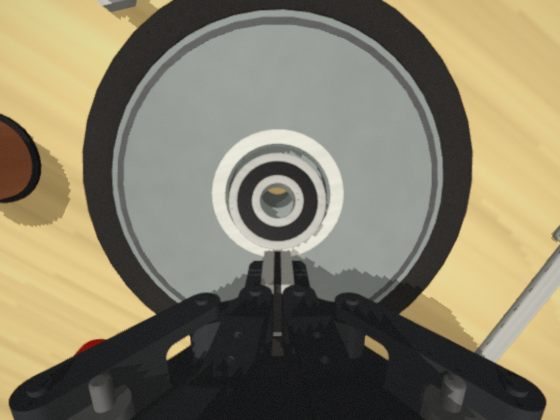

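play_rows(increments=[{"offset":[0.15,0,0],"turn":[0,0,0],"jaw":0},{"offset":[0.1,0,0],"turn":[0,0,0],"jaw":0},{"offset":[0,0,0],"turn":[0,0,0],"jaw":0}])

```text
clock: 5.3
eef_pos: [0.5091, -0.1825, 0.2283]
eef_rot: [0.001, 0.959, 0.283, -0.0]
contact_force: [-0.7, -0.6, 0.2]
grip_width: -0.0004
```

```bash
python3 -c "
from h import *
brg('9')
c=cv2.imread('pics/wrist9.png')[110:310,180:380]; cv2.imwrite('pics/c9.png',cv2.resize(c,None,fx=3,fy=3,interpolation=2))"
```

```text
5.3 tip [ 0.5092 -0.1829  0.0553] F [-0.7  -0.57  0.18] tilt [-0.0009  0.0024] yaw 32.91
seat in tool cm [ 3.44 -0.07  0.52]
[ 240  165   77   77 2343] [278.6 202.7] [ 0.5406 -0.1624  0.064 ] [ 3.75 -0.02 16.42]
```

View pics/c9.png

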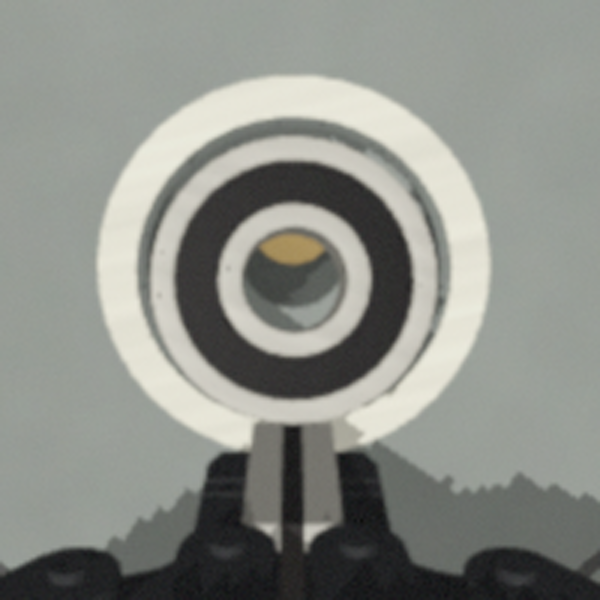

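play_rows(increments=[{"offset":[0.1,0,0],"turn":[0,0,0],"jaw":0},{"offset":[0.1,0,0],"turn":[0,0,0],"jaw":0},{"offset":[0,0,0],"turn":[0,0,0],"jaw":0}])

```text
clock: 5.6
eef_pos: [0.5109, -0.1814, 0.2283]
eef_rot: [0.001, 0.959, 0.283, -0.0]
contact_force: [0.3, 0.8, 0.2]
grip_width: -0.0
```

```bash
python3 -c "
from h import *
brg('10')
c=cv2.imread('pics/wrist10.png')[110:310,180:380]; cv2.imwrite('pics/c10.png',cv2.resize(c,None,fx=3,fy=3,interpolation=2))"
```

```text
5.6 tip [ 0.511  -0.1818  0.0553] F [0.28 0.77 0.16] tilt [-0.0008  0.0024] yaw 32.91
seat in tool cm [ 3.22 -0.07  0.52]
[ 240  169   74   71 2180] [276.6 203.2] [ 0.5417 -0.1606  0.064 ] [ 3.73 -0.11 16.42]
```

View pics/c10.png

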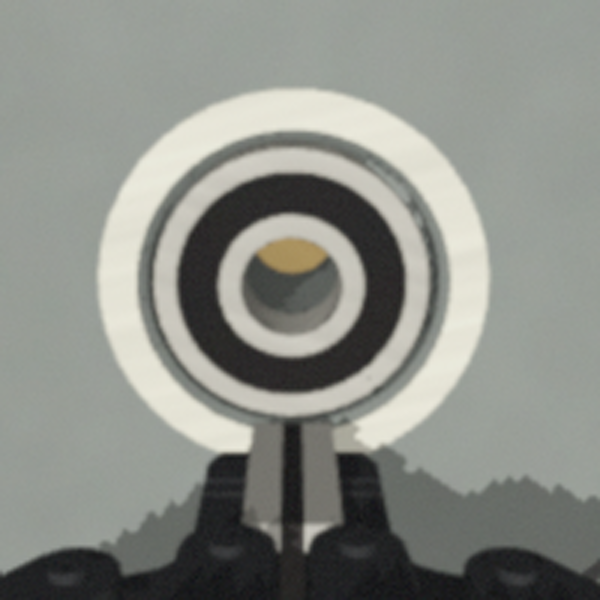

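The bearing has dropped flat, with an even gap all round. I'll back off, lift, and go over the centre. For the press I'll part the fingertips slightly so that they straddle the bore.

play_rows(increments=[{"offset":[-0.4,0,0],"turn":[0,0,0],"jaw":0},{"offset":[0,0,-1.5],"turn":[0,0,0],"jaw":0},{"offset":[0,0,-1.5],"turn":[0,0,0],"jaw":0.1},{"offset":[1.2,0,0],"turn":[0,0,0],"jaw":0.25},{"offset":[1.5,0,0],"turn":[0,0,0],"jaw":0.25},{"offset":[0.8,0,0],"turn":[0,0,0],"jaw":0.25},{"offset":[0,0,0],"turn":[0,0,0],"jaw":0.25},{"offset":[0,0,0],"turn":[0,0,0],"jaw":0.25}])

```text
clock: 6.32
eef_pos: [0.5378, -0.1636, 0.2572]
eef_rot: [0.001, 0.959, 0.283, -0.001]
contact_force: [0.4, 0.4, 1.0]
grip_width: 0.0214
```

```bash
python3 -c "
from h import *
brg('11'); print(manip.observe()['grip_width'])
snap('scene','sc11');snap('side','sd11')
a=cv2.imread('pics/sc11.png')[165:240,170:265]; b=cv2.imread('pics/sd11.png')[220:300,255:350]
a=cv2.resize(a,(380,300),interpolation=2); b=cv2.resize(b,(380,300),interpolation=2)
cv2.imwrite('pics/c11.png',np.hstack([a,b]))"
```

```text
6.3167 tip [ 0.5377 -0.1639  0.0842] F [0.42 0.39 1.04] tilt [-0.0017  0.0011] yaw 32.88
seat in tool cm [ 0.02 -0.02  3.42]
0.02099769240389498
```

View pics/wrist11.png

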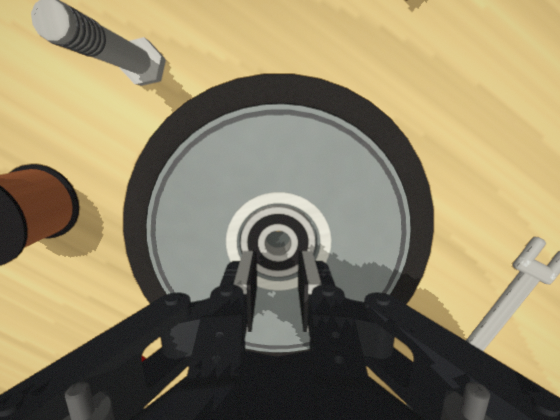

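View pics/c11.png

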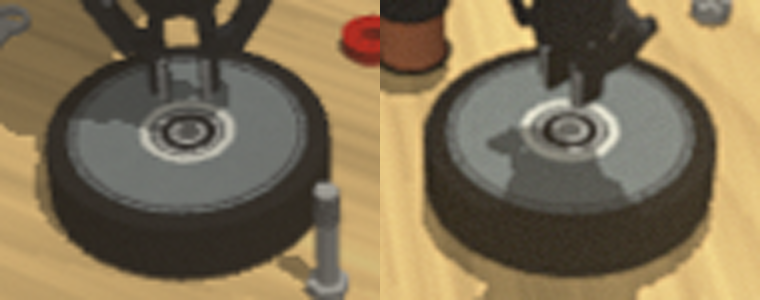

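The bearing sits in the seat in all three views, and the fingertips are over the centre, (0.02, -0.02) cm off. I'll lower them.

play_rows(increments=[{"offset":[0,0,1.2],"turn":[0,0,0],"jaw":0.25},{"offset":[0,0,1.0],"turn":[0,0,0],"jaw":0.25},{"offset":[0,0,0.6],"turn":[0,0,0],"jaw":0.25},{"offset":[0,0,0.2],"turn":[0,0,0],"jaw":0.25},{"offset":[0,0,0],"turn":[0,0,0],"jaw":0.25}])

```text
clock: 6.88
eef_pos: [0.5361, -0.1648, 0.2235]
eef_rot: [0.001, 0.959, 0.282, -0.001]
contact_force: [1.3, 1.2, 10.1]
grip_width: 0.0212
```

play_rows(increments=[{"offset":[0,0,0.2],"turn":[0,0,0],"jaw":0.25},{"offset":[0,0,0.1],"turn":[0,0,0],"jaw":0.25}])

```text
clock: 7.05
eef_pos: [0.5359, -0.1649, 0.2236]
eef_rot: [0.001, 0.959, 0.282, 0.0]
contact_force: [-2.9, 2.1, 4.4]
grip_width: 0.0212
```

play_rows(increments=[{"offset":[0,0,0.2],"turn":[0,0,0],"jaw":0.25}])

```text
clock: 7.13
eef_pos: [0.5358, -0.1649, 0.2235]
eef_rot: [0.001, 0.959, 0.282, 0.001]
contact_force: [-8.4, 1.8, 21.8]
grip_width: 0.0215
```

play_rows(increments=[{"offset":[0.1,0,0.3],"turn":[0,0,0],"jaw":0.25},{"offset":[0.1,0,0.35],"turn":[0,0,0],"jaw":0.25}])

```text
clock: 7.3
eef_pos: [0.5358, -0.1643, 0.2234]
eef_rot: [0.003, 0.96, 0.281, 0.001]
contact_force: [-19.4, 1.3, 36.8]
grip_width: 0.0213
```

play_rows(increments=[{"offset":[0,0,0.4],"turn":[0,0,0],"jaw":0.25},{"offset":[0,0,0.4],"turn":[0,0,0],"jaw":0.25},{"offset":[0,0,0.4],"turn":[0,0,0],"jaw":0.25}])

```text
clock: 7.55
eef_pos: [0.5346, -0.1642, 0.2234]
eef_rot: [0.004, 0.96, 0.281, 0.004]
contact_force: [-13.0, 4.3, 32.1]
grip_width: 0.0217
```

That was a press of about 35 N with no further sinking, the tip at the flush height. I'll lift and retreat.

play_rows(increments=[{"offset":[0,0,-0.4],"turn":[0,0,0],"jaw":0.25},{"offset":[0,0,-1.5],"turn":[0,0,0],"jaw":0.25},{"offset":[0,0,-2.5],"turn":[0,0,0],"jaw":0.25},{"offset":[0,0,-2.5],"turn":[0,0,0],"jaw":0.25},{"offset":[-2.0,0,-2.5],"turn":[0,0,0],"jaw":0.25},{"offset":[-3.0,0,-1.5],"turn":[0,0,0],"jaw":0.25},{"offset":[-3.0,0,0],"turn":[0,0,0],"jaw":0.25},{"offset":[-2.0,0,0],"turn":[0,0,0],"jaw":0.25},{"offset":[0,0,0],"turn":[0,0,0],"jaw":0.25},{"offset":[0,0,0],"turn":[0,0,0],"jaw":0.25}])

```text
clock: 8.38
eef_pos: [0.4448, -0.2191, 0.3395]
eef_rot: [0.006, 0.959, 0.282, 0.005]
contact_force: [0.2, -1.0, -0.3]
grip_width: 0.0214
```

```bash
python3 -c "
from h import *
rep('12')
snap('scene','sc12');snap('side','sd12')
a=cv2.imread('pics/sc12.png'); b=cv2.imread('pics/sd12.png')
a0=cv2.imread('pics/scene0.png')
A=cv2.resize(a[165:240,170:265],(380,300),interpolation=2); B=cv2.resize(b[220:300,255:350],(380,300),interpolation=2)
C=cv2.resize(a[215:290,287:382],(380,300),interpolation=2); D=cv2.resize(cv2.imread('pics/wrist12.png'),(380,285)); D=cv2.copyMakeBorder(D,0,15,0,0,0)
cv2.imwrite('pics/c12.png',np.vstack([np.hstack([A,B]),np.hstack([C,D])]))
d=(cv2.absdiff(a,a0).max(2)>50).astype(np.uint8); n,l,st,ce=cv2.connectedComponentsWithStats(d)
print([x.tolist() for x in st[1:] if x[4]>15])
"
```

```text
8.3833 tip [ 0.447  -0.2205  0.1665] F [ 0.2  -0.98 -0.25] tilt [0.0059 0.0137] yaw 32.74
seat in tool cm [10.63 -0.03 11.71]
[[153, 1, 34, 58, 383], [205, 0, 24, 7, 82], [231, 0, 16, 8, 80], [332, 0, 40, 27, 701], [410, 0, 13, 4, 26], [379, 3, 40, 93, 1473], [220, 9, 12, 5, 25], [223, 20, 13, 24, 177], [200, 25, 15, 13, 77], [353, 27, 10, 9, 66], [203, 38, 26, 20, 346], [230, 45, 6, 7, 21], [345, 51, 23, 32, 545], [132, 57, 143, 122, 6396], [366, 85, 5, 15, 35], [315, 88, 11, 16, 109], [283, 92, 37, 33, 313], [352, 97, 14, 6, 48], [373, 96, 34, 17, 179], [336, 104, 9, 3, 18], [355, 109, 14, 9, 22], [255, 108, 151, 56, 2529], [309, 131, 30, 22, 220], [337, 136, 18, 7, 55], [210, 181, 9, 7, 16], [211, 190, 11, 2, 18]]
```

View pics/c12.png

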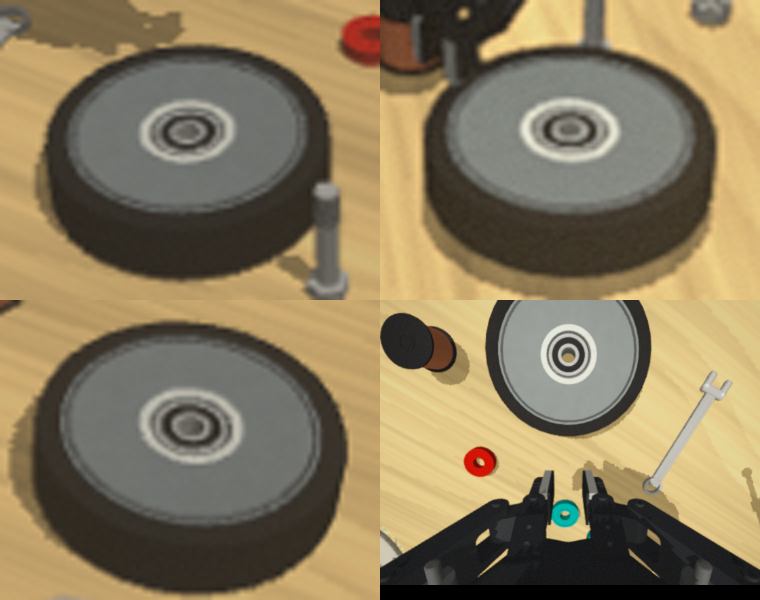

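View pics/wrist12.png

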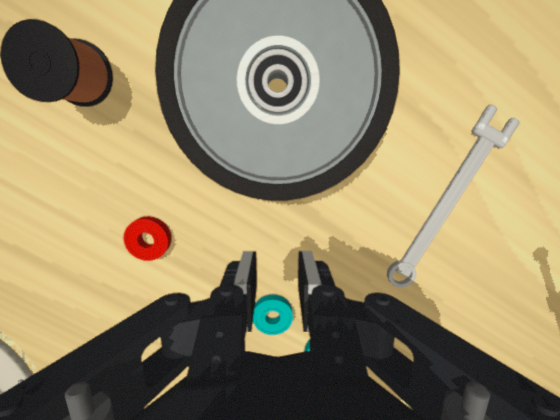

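The bearing now looks just like the one in the finished wheel, flush and concentric. Apart from the arm and its shadow, only the bearing's spot changed in the scene view. I'm handing in.

```bash
python3 -c "
from bench import manip
print(manip.job_done(), manip.observe()['clock'])"
```

```text
the job is handed in; nothing more can be done
the job is handed in; nothing more can be done
```

The loose bearing is now in the seat of its wheel and the job is handed in, at about 8.5 s on the clock.

- **Push:** With the fingers shut, I pushed the bearing about 43 mm across the face. It leaned in, then dropped flat once I pushed its rear edge on. It was never gripped or lifted.
- **Press:** I pressed it down with the fingertips slightly parted across the bore. The vertical force was up to about 37 N, with up to about 19 N sideways at the same time. It sank no further, with the tips reading 50.5 mm against 50 mm for flush. I then took the hand away.
- **Last checks:** The scene, side and wrist views show the bearing flush, level and centred, looking the same as the finished wheel. Comparing the scene picture before and after, only the arm, its shadow and the bearing's spot changed. The contact force after retreating was about zero.
- **Disagreements:** At the start the scene and side cameras differed by about 6 mm in y, so I worked from the wrist camera's fit. During the push the bearing drifted about 1.4 mm sideways, and I corrected for it.

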